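Run the eared nut onto the bracket stud

TASK

Clamp the printed bracket to its fixture with the eared steel nut: set the nut squarely on the stud with the line through its two ears along the bracket's long side, and turn it gently backward (counter-clockwise from above) until you feel it drop off the thread start. Stop there, then turn it forward to run it down until it bears firmly on the bracket's foot, snug but not overtightened, and let go. Never push hard or force the nut against the thread, and leave the other things on the bench where they are.

Things in the scene. Friction and masses are not known exactly. Their poses are not given: they have to be found in the camera images.
- nut: Loose bare steel square nut with two upright ears, about 150 g, standing on the bench; origin at the centre of its underside, z up. Square block 31.5 x 31.5 mm, 28 mm high, with a 23 mm through bore; grip it across any two opposite flats. The ears (4 mm thick, 18 mm wide) rise to 40 mm flush with its +x and -x flats. Half a turn gives the same nut.
- nut_lugs (a point): Point on the nut's axis 12 mm above its underside: the level of the underside of its two inner lugs, which lie under the ears, 30 degrees wide and 2.6 mm thick, reaching in from the 23 mm bore to 15.6 mm diameter.
- fixture: Fixed aluminium plate 100 x 170 x 15 mm with an upright steel stud. Origin: on the stud's axis at bench level; y along the long side of plate and bracket. The plate reaches 58 mm to -y and 112 mm to +y of the stud. Nothing near the stud stands higher than the bracket's foot save the bracket's wall.
- stud_tip (a point): Top of the stud, on its axis, 58.5 mm above the bench: a coned tip, 6 mm wide at the end, widening over 6 mm to the 14 mm core.
- thread_top (a point): Point on the stud's axis 42.5 mm above the bench, where its two opposite right-hand threads start bluntly, half a turn apart: 20 mm outside diameter, ridges 3 mm thick, lead 14 mm per turn. Where around the stud they start is unknown and varies by 50 degrees. Set on with its two ears in line along the fixture's y, the nut rests on the threads, its underside 28 to 31 mm above the bench.
- thread_drop (a point): Point on the stud's axis 24.5 mm above the bench, about where the nut's underside is after the drop. From the set-on position turn it 20 to 80 degrees counter-clockwise from above: it climbs up to 3 mm, then falls 6 to 7 mm. Some 15 degrees beyond the drop a stop tooth blocks the lugs; before the drop, teeth also block them clockwise. It falls by its own weight if held loosely.
- seat (a point): Point on the stud's axis 21 mm above the bench: top of the bracket's foot, where the nut's underside ends up. From the drop the nut turns about 100 to 145 degrees clockwise to reach it; there the torque rises, and 10 to 25 degrees on, at 0.15 to 0.22 N m, it is snug (bears with 25 to 40 N); above 0.3 N m it is forced. Thread friction holds it when let go.
- bracket: Loose white printed bracket, 180 g, on the fixture between lips 5 mm high, the stud through a 22 mm hole in its foot (56 x 135 x 6 mm, top 21 mm above the bench). A wall 56 mm wide, 7 mm thick and 50 mm tall above the foot stands 88 mm to +y of the stud. Origin: on the hole's axis at the foot's underside; y along its long side.
- spacer: Bystander: plain steel ring, 40 mm wide, 18 mm high.
- bottle: Bystander: clear drink bottle, 64 mm wide, 200 mm tall.
- motor: Bystander: dark upright cylinder motor, 48 mm wide, 64 mm tall with its shaft.
- spare: Bystander: white printed angle plate, 50 x 80 x 43 mm.
- spanner: Bystander: open-ended steel spanner lying flat.
- tape: Bystander: grey ring-shaped roll, 100 mm wide, 24 mm high.
- driver: Bystander: screwdriver with a black handle lying flat.
Not all that is in view belongs to the job. Leave any green or yellow look-alike of the bracket alone.

How it is judged:
On the way, in this order (a step that is already met when the one before it is completed fails the run):
1. the nut sits level on top of the stud's threads, the line through its ears within about 17 degrees of the bracket's long side (horizontal distance between nut and fixture below 0.004 m and z of nut in the frame of fixture between 0.0263 and 0.0335 m and angle between the x axis of nut and the y axis of fixture, either way round below 0.3 rad and angle between nut's own z axis and vertical below 0.2 rad), for 0.2 s.
2. the nut has dropped off the thread starts (horizontal distance between nut and fixture below 0.004 m and z of nut in the frame of fixture below 0.0254 m and angle between nut's own z axis and vertical below 0.2 rad), for 0.1 s.
At the end, for the whole second after the job is handed in: the nut is threaded on (axis within 4 mm of the stud's), level within 0.06 rad, its underside down on the bracket's foot within 1 mm and bearing on it with more than 15 N by itself, at rest and let go; the bracket within 6 mm of where it was (horizontal distance between nut and fixture below 0.004 m and z of nut in the frame of fixture below 0.022 m and angle between nut's own z axis and vertical below 0.06 rad and contact force between nut and bracket above 15 N and linear speed of nut below 0.01 m/s and distance of bracket from where it was at the start of the episode below 0.006 m); the robot touches nothing.
It fails at once if nut and stud forced against each other with more than 100 N (contact force between nut and fixture above 100 N).
It fails at once if nut pressed on the bracket with more than 60 N (contact force between nut and bracket above 60 N).
It fails at once if another thing on the bench moved more than 30 mm (distance of any of spacer, bottle, motor, spare, spanner, tape, driver from where it was at the start of the episode above 0.03 m).
It fails at once if before the nut is down on the foot, nut and stud forced against each other with more than 40 N (contact force between nut and fixture above 40 N and z of nut in the frame of fixture above 0.0225 m).
It also fails if it takes over 72 s, if anything falls off the work surface, if the arm or the gripper's body presses on something with over 40 N, if the wrist force passes 120 N, or if a joint passes its speed limit or range.

ROBOT

A 6-joint arm with a two-finger parallel gripper is mounted at the origin on the work surface. World frame = base frame: x ahead of the robot, y to its left, z up, the work surface at z = 0. Lengths are in m, angles in rad, forces in N, time in s.
With the tool pointing down it reaches from about 0.425 to 0.95 m from the base axis. Payload 3.5 kg.
Tool frame: the origin (TCP) lies at the very end of the fingers, on their centre line; the grasp point (between the pads) lies 19 mm behind it; z points along the fingers, y is the direction in which the jaws open and shut (so a half turn about z gives the same grasp; the last joint's range is limited). The gripper opens to 85 mm and grips with 20 to 120 N. Pads are 22 mm wide; open, the fingers measure 114 mm over their backs; the gripper's body (76 mm by 85 mm) begins 54 mm behind the grasp point. The pads swing forward as they close: fully open they stand 13 mm farther back than shut.
Start: joints at [-0.15, 0.286, 1.577, -0, 1.279, -0.15], TCP at [0.675, 0, 0.231] pointing down, gripper open.
Joint ranges: [-2.77, 2.77], [-0.9, 2.22], [0.21, 2.48], [-1.53, 4.67], [0.24, 2.81], [-2.84, 2.84]. Speed limits (rad/s): [2.79, 2.79, 3.14, 3.14, 3.14, 3.14].

INTERFACE

Orientations are given as a unit quaternion [x, y, z, w].
In Python, from plant import ctrl, eyes, ticket gives the robot as it stands.
- The arm moves only by the tool send_rows, never from a script. Its arguments are lists of equal length, an entry for each row: "translation": the shift along the tool's x, y, z in units of 30 mm (1.0 is 30 mm), a list of three; "rotation": the turn, a rotation vector about the tool's x, y, z in units of 5 degrees (1.0 is 5 degrees), a list of three; "grip": the finger opening in mm, from 0 to 85.4. A call has 1 to 5 rows; each row shifts and turns the commanded pose from where the row before left it, along the tool's axes as they then stand; what a row does not reach is not made up. A row lasts 1/8 s, in which the tool goes at most 62.5 mm and 10.7 degrees, less where a joint would pass 70% of its speed; a pose out of reach is approached as far as the arm can. A call is refused whole if a number of a shift passes 1 or a number of a turn 1, either way. A call with a gripper value outside its range is refused whole. The fingers move at their own pace and stop on an object; "squeeze" is the grip in N (left out, the last holds). Time passes only in rows, so rows that do not move let the fingers close. It gives the time, the measured TCP pose, the force and the opening at its end, in the units of the state.
- ctrl.get_state(): the state, without advancing time (a new reading comes with each control period).
- eyes.read_camera(name): name is "scene" or "side" or "wrist"; returns a dict with "image" (384x512x3 uint8, blue, green, red), "mtx" (3x3 intrinsics, pixels), "dist_coeffs" ([k1, k2, p1, p2, k3] as OpenCV has them; the pictures are not rectified), "xyz" and "orientation" of the camera in the world; the wrist camera has in their place "hand_eye" (4x4, takes a point from camera to tool coordinates, whose origin is the TCP and whose axes are the flange's). Camera axes: x right, y down, z forward; pixel columns grow to the right and rows downward; lengths in m; the calibration is good to about 2 mm. A picture is of the moment at which its call begins: read the wrist's pose just before it. There is no depth.
- ticket.sign_off(): hands the job in, once; it reports no verdict.
The state is a dict: "time": time; "qpos": joint angles; "dq": joint speeds; "joint_efforts": joint torques, N m; "eef_pos": TCP position; "tcp_rot": TCP orientation; "contact_force": force on the tool from outside, world axes, zero at the start; "wrist_torque": the same for the moment, N m; "opening": opening from 0.0 (shut) to 1.0 (fully open).
Only numpy, scipy, OpenCV 4.12 (cv2) and the standard library are available. Lean on these libraries where they do the work, as an engineer would, in place of code of your own. Each camera call takes 0.05 s, during which the arm holds its last target. There are 200 camera calls.

## Working session

There is one attempt and no reset: what is moved stays moved. The work goes in short steps, Python scripts to look and compute and a tool call to move; the robot and the scene stay as the last step left them, time stands still between calls to the robot, and variables do not carry over. Pictures are saved under pics/ and viewed, about 8 in all and at most 12, crops included, and the job is handed in when it is done.

Besides the shell and the picture viewer there is one more tool, called after "Call:" as a command line: name --argument value ..., lists and objects as JSON in quotes. send_rows: Moves the arm, as the interface text tells. Its arguments: {"type":"object","properties":{"translation":{"type":"array"},"rotation":{"type":"array"},"grip":{"type":"array"},"squeeze":{"type":"number"}},"required":["translation","rotation","grip"]}

```bash
ls; mkdir -p pics; cat > h.py <<'E'
import numpy as np, cv2
from scipy.spatial.transform import Rotation as R
from plant import ctrl, eyes, ticket
def cam(name, save=None):
    s=ctrl.get_state(); c=eyes.read_camera(name)
    K=np.array(c['mtx'],float); d=np.array(c['dist_coeffs'],float)
    if name=='wrist':
        T=np.eye(4); T[:3,:3]=R.from_quat(s['tcp_rot']).as_matrix(); T[:3,3]=s['eef_pos']
        M=T@np.array(c['hand_eye'])
    else:
        M=np.eye(4); o=np.array(c['orientation'],float)
        M[:3,:3]=R.from_quat(o).as_matrix() if o.size==4 else o.reshape(3,3); M[:3,3]=c['xyz']
    if save: cv2.imwrite('pics/'+save+'.png',c['image']); np.savez('pics/'+save+'.npz',K=K,d=d,M=M)
    return c['image'],K,d,M
def load(n):
    z=np.load('pics/'+n+'.npz'); return z['K'],z['d'],z['M']
def toplane(n,px,z):
    K,d,M=load(n); u=cv2.undistortPoints(np.array(px,float).reshape(-1,1,2),K,d).reshape(-1,2)
    r=np.c_[u,np.ones(len(u))]@M[:3,:3].T
    return M[:3,3]+r*((np.broadcast_to(z,len(u))-M[2,3])/r[:,2])[:,None]
def proj(n,P):
    K,d,M=load(n); W=np.linalg.inv(M)
    return cv2.projectPoints(np.array(P,float).reshape(-1,1,3),cv2.Rodrigues(W[:3,:3])[0],W[:3,3],K,d)[0].reshape(-1,2)
E
python3 - <<'E'
from h import *
ims=[cam(n,n+'0')[0] for n in('scene','side','wrist')]
print(ctrl.get_state())
for n in('scene0','side0'): print(load(n)[2])
cv2.imwrite('pics/a.png',np.vstack([np.hstack(ims[:2])])[:, :])
E
```

```text
pics
{'time': 0.15, 'qpos': array([-1.49989040e-01,  2.87057191e-01,  1.57785781e+00,  2.14198417e-05,
        1.27860346e+00, -1.49967312e-01]), 'dq': array([-0.00015441, -0.00182104, -0.00608416, -0.00031758, -0.00144738,
        0.00035874]), 'joint_efforts': array([ 7.91554030e-04, -4.06602967e+01, -2.93140125e+01, -8.94972595e-05,
        3.96185191e-03, -2.97825103e-06]), 'eef_pos': array([6.74481405e-01, 1.20534601e-04, 2.30192316e-01]), 'tcp_rot': array([ 7.07116324e-01,  7.07096583e-01, -5.63245729e-04, -7.81050826e-04]), 'contact_force': array([-0.20412978, -0.15017748,  0.01674986]), 'wrist_torque': array([0.01104026, 0.02125082, 0.01770158]), 'opening': 0.999772715954876}
[[-0.43356983  0.63347996 -0.64087468  1.15901473]
 [ 0.9009287   0.31938421 -0.29380472  0.21207882]
 [ 0.01856585 -0.70476725 -0.70919563  0.73432979]
 [ 0.          0.          0.          1.        ]]
[[ 8.11945690e-01 -3.70266287e-01  4.51272725e-01  2.48669283e-02]
 [-5.83732979e-01 -5.15118102e-01  6.27621821e-01 -7.84846433e-01]
 [ 7.15486734e-05 -7.73017605e-01 -6.34384566e-01  8.00974395e-01]
 [ 0.00000000e+00  0.00000000e+00  0.00000000e+00  1.00000000e+00]]
```

View pics/scene0.png

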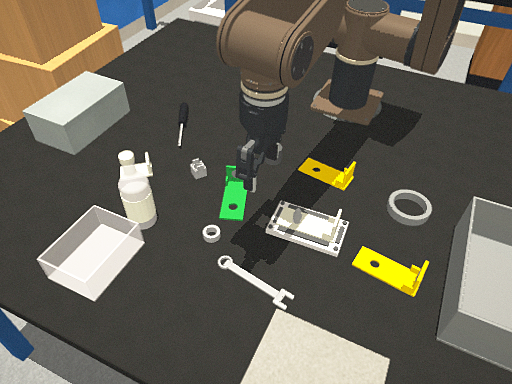

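View pics/wrist0.png

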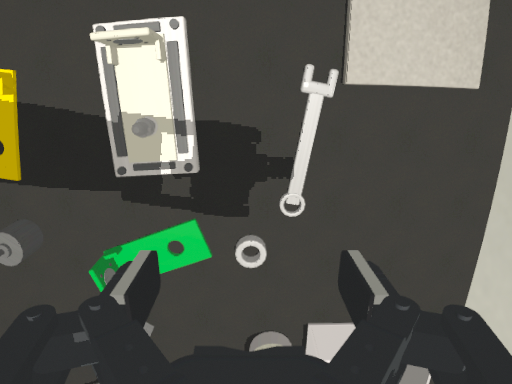

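The scene view has the nut near (198,168) and the fixture with its stud near (296,215), wall to the right. The wrist view has the stud at about (143,127) with the wall at the top. Next, crops of the scene and side views.

```bash
python3 - <<'E'
from h import *
a=cv2.imread('pics/scene0.png'); b=cv2.imread('pics/side0.png')
p=toplane('wrist0',[[143,127],[115,175],[198,172],[185,20],[96,24]],[.05,.015,.015,.015,.015]); print(p.round(4))
n=toplane('scene0',[[198,168]],.02); print(n)
ps=proj('side0',p[:1])[0]; ns=proj('side0',n)[0]; print(ps,ns)
def crop(im,c,w,h,f):
    x=int(np.clip(c[0]-w/2,0,512-w)); y=int(np.clip(c[1]-h/2,0,384-h)); print('crop',x,y,f)
    return cv2.resize(im[y:y+h,x:x+w],None,fx=f,fy=f,interpolation=cv2.INTER_CUBIC)
L=np.vstack([crop(a,(198,168),50,37,8),crop(b,ns,50,37,8)])
Rr=np.vstack([crop(a,(305,225),100,74,4),crop(b,ps,100,74,4)])
cv2.imwrite('pics/z.png',np.hstack([L,Rr]))
E
```

```text
[[ 0.5654  0.0472  0.05  ]
 [ 0.5138 -0.0125  0.015 ]
 [ 0.6141 -0.0091  0.015 ]
 [ 0.6072  0.1548  0.015 ]
 [ 0.5109  0.1542  0.015 ]]
[[ 0.51317847 -0.25002739  0.02      ]]
[232.77896185 173.10948506] [289.32155623 259.04676556]
crop 173 149 8
crop 264 240 8
crop 255 188 4
crop 182 136 4
```

View pics/z.png

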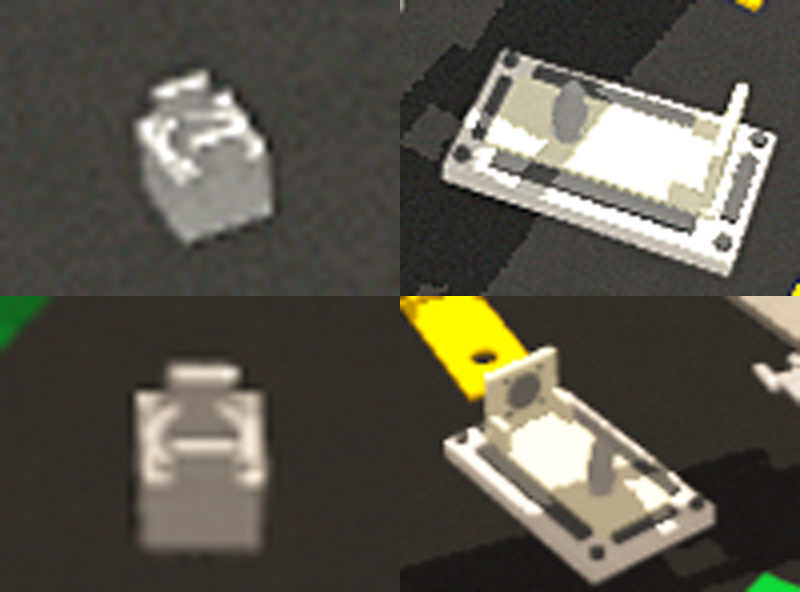

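Upper-left and lower-left show the nut from the scene and side cameras, with one ear facing the side camera almost squarely. The right-hand crops show the stud, plate corners and wall. I'll fit both poses from these points.

```bash
cat > fit.py <<'E'
from h import *
from scipy.optimize import least_squares
def fit(obs,p0):
    def res(p):
        Rz=R.from_euler('z',p[2]).as_matrix(); r=[]
        for n,L,px in obs: r.append(proj(n,np.array(L)@Rz.T/1000+[p[0],p[1],0])-np.array(px))
        return np.concatenate(r).ravel()
    s=least_squares(res,p0,loss='soft_l1'); print(s.x.round(4),np.degrees(s.x[2]).round(2)); print(res(s.x).reshape(-1,2).round(1).tolist()); return s.x
E
python3 - <<'E'
from fit import *
def z(p,x0,y0,f): return (np.array(p,float)+.5)/f-.5+[x0,y0]
h=15.75
side=z([(137,254),(262,254),(262,99),(137,99)],264,240,8)
sc=z([(189,241),(272,212)],173,149,8)
# side near face = -x face
fit([('side0',[[-h,h,0],[-h,-h,0],[h,-h,28],[h,h,28]],side),('scene0',[[h,-h,0],[h,h,0]],sc)],[.513,-.25,.94])
C=[[-50,-58,15],[50,-58,15],[50,112,15],[-50,112,15]]; t=[0,0,58]
o=[('wrist0',C+[t],[[115,175],[198,172],[185,20],[96,24],[143,127]]),
('scene0',[C[1],C[0],C[3],C[2],t],z([(46,165),(103,50),(375,136),(328,262),(173,83)],255,188,4)),
('side0',[C[0],C[1],C[3],t],z([(195,268),(316,212),(45,142),(202,140)],182,136,4))]
fit(o,[.565,.047,0])
E
```

```text
[ 0.5108 -0.2505  0.9419] 53.97
[[0.7, -0.1], [-0.6, -0.0], [-0.8, -0.1], [0.5, -0.1], [-0.5, -0.1], [0.3, -0.3]]
[0.5627 0.0458 0.0352] 2.02
[[0.9, 1.2], [0.6, 1.1], [1.3, -4.8], [-2.0, -1.6], [-5.1, 2.3], [-1.1, -0.5], [0.5, -0.8], [0.7, -0.0], [0.9, 0.7], [0.2, 0.4], [-0.4, 0.7], [0.5, -0.6], [0.6, -0.0], [0.0, 0.6]]
```

```bash
cat > plan.py <<'E'
from h import *
def pose():
    s=ctrl.get_state(); m=R.from_quat(s['tcp_rot']).as_matrix()
    return s,np.array(s['eef_pos']),m,np.arctan2(-m[0,0]*0+m[1,1],m[0,1])  # yaw of tool y
def plan(x,y,z,yawdeg,n):
    s,p,m,yaw=pose(); d=(np.radians(yawdeg)-yaw)
    d=(d+np.pi)%(2*np.pi)-np.pi
    print('pos',p.round(4),'yaw',np.degrees(yaw).round(2),'tilt',np.degrees(np.arccos(-m[2,2])).round(2),'t',s['time'],'F',s['contact_force'].round(2),'M',s['wrist_torque'].round(3),'op',round(s['opening']*85.4,2),'q',s['qpos'].round(2))
    st=(np.array([x,y,z])-p)/n
    T=[]
    for i in range(n):
        a=yaw+d*i/n   # tool y dir yaw a ; tool x = yaw a+90 (z down)
        ty=np.array([np.cos(a),np.sin(a),0]); tz=np.array([0,0,-1.]); tx=np.cross(ty,tz)
        T.append([round(float(v@st)/.03,3) for v in (tx,ty,tz)])
    tilt=m.T@np.array([0,0,-1.]) ; print(' trans',T,'rotz',round(-np.degrees(d)/n/5,3),'tiltfix',(np.cross([0,0,1],tilt)/np.radians(5)).round(3))
E
python3 - <<'E'
from plan import *
c=eyes.read_camera('wrist'); H=np.array(c['hand_eye']); print(H.round(3))
K,d=np.array(c['mtx']),np.array(c['dist_coeffs'])
for off,z in((0,.2),(0,.15),(-.05,.15),(-.05,.2)):
    a=np.radians(-36); ty=np.array([np.cos(a),np.sin(a),0]); tz=np.array([0,0,-1.]); tx=np.cross(ty,tz)
    T=np.eye(4); T[:3,:3]=np.c_[tx,ty,tz]; T[:3,3]=np.array([.511,-.2505,z])+off*tx
    M=T@H; np.savez('pics/t.npz',K=K,d=d,M=M); print(off,z,T[:3,3],proj('t',[[.511,-.2505,.028]]))
print('bottle',toplane('scene0',[[140,224],[182,145],[245,175]],0).round(3), 'motor?',toplane('wrist0',[[10,248],[130,330]],[.06,.02]).round(3))
plan(.511,-.2505,.2,-36,10)
E
```

```text
[[-0.    -0.952 -0.305  0.079]
 [ 1.    -0.    -0.001  0.   ]
 [ 0.001 -0.305  0.952 -0.142]
 [ 0.     0.     0.     1.   ]]
0 0.2 [ 0.511  -0.2505  0.2   ] [[248.83554958 173.22422614]]
0 0.15 [ 0.511  -0.2505  0.15  ] [[248.77642865 187.07231192]]
-0.05 0.15 [ 0.48161074 -0.29095085  0.15      ] [[248.74911329 129.64575341]]
-0.05 0.2 [ 0.48161074 -0.29095085  0.2       ] [[248.81518811 124.076608  ]]
bottle [[ 0.722 -0.282  0.   ]
 [ 0.432 -0.354  0.   ]
 [ 0.463 -0.138  0.   ]] motor? [[ 0.391 -0.089  0.06 ]
 [ 0.505 -0.238  0.02 ]]
pos [6.746e-01 1.000e-04 2.304e-01] yaw -0.0 tilt 0.09 t 0.2 F [-0.41 -0.44  0.06] M [ 0.038 -0.043 -0.022] op 85.55 q [-0.15  0.29  1.58 -0.    1.28 -0.15]
 trans [[-0.835, -0.545, 0.101], [-0.868, -0.492, 0.101], [-0.897, -0.436, 0.101], [-0.923, -0.379, 0.101], [-0.945, -0.32, 0.101], [-0.963, -0.261, 0.101], [-0.977, -0.2, 0.101], [-0.988, -0.138, 0.101], [-0.995, -0.075, 0.101], [-0.997, -0.013, 0.101]] rotz 0.72 tiltfix [-0.017 -0.003  0.   ]
```

Call:
send_rows --translation '[[-0.835, -0.545, 0.1], [-0.868, -0.492, 0.1], [-0.897, -0.436, 0.1], [-0.923, -0.379, 0.1], [-0.945, -0.32, 0.1]]' --rotation '[[0, 0, 0.72], [0, 0, 0.72], [0, 0, 0.72], [0, 0, 0.72], [0, 0, 0.72]]' --grip '[85, 85, 85, 85, 85]' --squeeze 20

```text
time: 0.82
eef_pos: [0.5925, -0.126, 0.216]
tcp_rot: [0.81, 0.587, -0.0, -0.0]
contact_force: [0.5, -0.4, -0.4]
opening: 0.995
```

Call:
send_rows --translation '[[-0.963, -0.261, 0.1], [-0.977, -0.2, 0.1], [-0.988, -0.138, 0.1], [-0.995, -0.075, 0.1], [-0.997, -0.013, 0.1]]' --rotation '[[0, 0, 0.72], [0, 0, 0.72], [0, 0, 0.72], [0, 0, 0.72], [0, 0, 0.72]]' --grip '[60, 60, 60, 60, 60]'

```text
time: 1.45
eef_pos: [0.5107, -0.2512, 0.2011]
tcp_rot: [0.891, 0.453, -0.0, -0.0]
contact_force: [0.4, 0.3, -1.0]
opening: 0.699
```

Call:
send_rows --translation '[[0, 0, 0.6], [0, 0, 0]]' --rotation '[[0, 0, 0], [0, 0, 0]]' --grip '[60, 60]'

```text
time: 1.7
eef_pos: [0.5103, -0.2493, 0.1807]
tcp_rot: [0.891, 0.454, -0.001, -0.002]
contact_force: [0.7, 1.1, -0.3]
opening: 0.699
```

```bash
python3 - <<'E'
from plan import *
im,*_=cam('wrist','w1'); plan(.511,-.2505,.1,-36,3)
print(proj('w1',[[.511,-.2505,.028]]))
cv2.imwrite('pics/w1c.png',cv2.resize(im[100:300,120:390],None,fx=2.9,fy=2.9,interpolation=cv2.INTER_CUBIC))
E
```

```text
pos [ 0.511  -0.2494  0.1818] yaw -35.94 tilt 0.18 t 1.75 F [-1.22  0.62 -0.81] M [ 0.035  0.016 -0.039] op 60.22 q [-0.63  0.1   1.88  0.    1.16 -0.01]
 trans [[-0.01, 0.007, 0.909], [-0.01, 0.007, 0.909], [-0.01, 0.007, 0.909]] rotz 0.004 tiltfix [-0.035 -0.004  0.   ]
[[251.30684269 178.56862309]]
```

View pics/w1c.png

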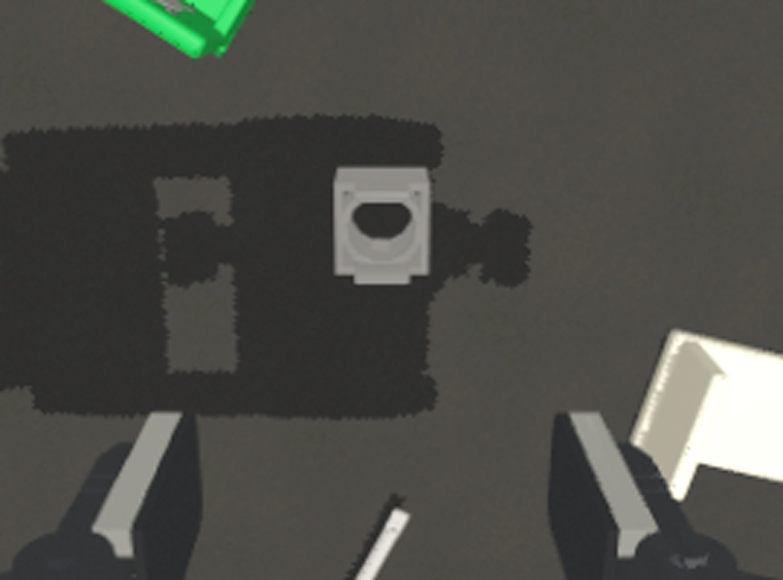

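The nut sits at crop (382,228), within a pixel of the prediction, and is square to the jaws. The spare is about 80 mm to the side. Descending to grasp.

Call:
send_rows --translation '[[-0.03, 0.02, 1], [0, 0, 1], [0, 0, 1], [0, 0, 1], [0, 0, 1]]' --rotation '[[0, 0, 0], [0, 0, 0], [0, 0, 0], [0, 0, 0], [0, 0, 0]]' --grip '[60, 60, 60, 60, 60]'

```text
time: 2.38
eef_pos: [0.5123, -0.2508, 0.0328]
tcp_rot: [0.891, 0.455, 0.0, 0.0]
contact_force: [-0.5, 0.5, 0.1]
opening: 0.702
```

Call:
send_rows --translation '[[0, 0, 0.8], [0, 0, 0], [0, 0, 0]]' --rotation '[[0, 0, 0], [0, 0, 0], [0, 0, 0]]' --grip '[60, 60, 50]'

```text
time: 2.75
eef_pos: [0.5125, -0.2516, 0.0104]
tcp_rot: [0.891, 0.454, 0.0, 0.001]
contact_force: [-0.6, -0.5, 0.9]
opening: 0.585
```

```bash
python3 - <<'E'
from plan import *
plan(.511,-.2505,.004,-36,1)
E
```

```text
pos [ 0.5125 -0.2516  0.0104] yaw -35.94 tilt 0.1 t 2.75 F [-0.59 -0.5   0.9 ] M [0.01  0.    0.025] op 49.94 q [-0.63  0.34  1.96  0.    0.84 -0.01]
 trans [[0.002, -0.062, 0.214]] rotz 0.012 tiltfix [ 0.02 -0.    0.  ]
```

Call:
send_rows --translation '[[0, -0.04, 0.18], [0, 0, 0], [0, 0, 0], [0, 0, 0], [0, 0, 0]]' --rotation '[[0, 0, 0], [0, 0, 0], [0, 0, 0], [0, 0, 0], [0, 0, 0]]' --grip '[50, 40, 30, 25, 25]' --squeeze 30

```text
time: 3.38
eef_pos: [0.5107, -0.2512, 0.0045]
tcp_rot: [0.891, 0.454, 0.0, 0.0]
contact_force: [-0.8, -0.1, 3.4]
opening: 0.362
```

Call:
send_rows --translation '[[0, 0, 0], [0, 0, -0.5], [0, 0, -1], [0, 0, -1], [0, 0, -0.5]]' --rotation '[[0, 0, 0], [0, 0, 0], [0, 0, 0], [0, 0, 0], [0, 0, 0]]' --grip '[25, 25, 25, 25, 25]'

```text
time: 4.0
eef_pos: [0.511, -0.2514, 0.096]
tcp_rot: [0.891, 0.454, 0.001, 0.001]
contact_force: [-0.5, -0.3, -1.6]
opening: 0.364
```

```bash
python3 - <<'E'
from plan import *
for n in ('wrist','side','scene'): cam(n,n+'2')
a=cv2.imread('pics/wrist2.png')[120:370,130:380]; b=cv2.imread('pics/side2.png'); 
s,p,m,y=pose(); u=proj('side2',[p])[0].astype(int); print(u)
b=b[max(0,u[1]-60):u[1]+20,u[0]-40:u[0]+40]
cv2.imwrite('pics/g2.png',np.hstack([cv2.resize(i,(400,400),interpolation=cv2.INTER_CUBIC) for i in(a,b)]))
plan(.5627,.0458,.1,2,11)
E
```

```text
[290 235]
pos [ 0.5105 -0.251   0.0943] yaw -36.0 tilt 0.06 t 4.15 F [-0.27 -0.39 -1.6 ] M [ 0.039  0.044 -0.002] op 30.77 q [-0.64  0.21  1.94 -0.    0.99 -0.01]
 trans [[0.821, -0.401, -0.017], [0.843, -0.351, -0.017], [0.863, -0.299, -0.017], [0.879, -0.247, -0.017], [0.893, -0.193, -0.017], [0.903, -0.139, -0.017], [0.909, -0.084, -0.017], [0.913, -0.029, -0.017], [0.913, 0.026, -0.017], [0.91, 0.081, -0.017], [0.903, 0.135, -0.017]] rotz -0.691 tiltfix [ 0.012  0.    -0.   ]
```

View pics/g2.png

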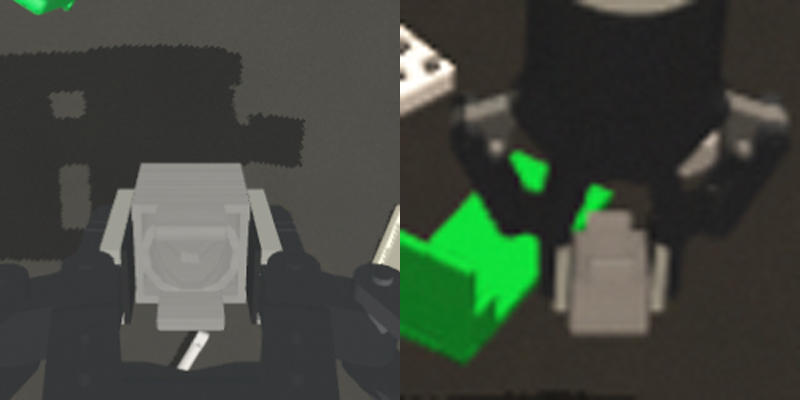

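```bash
python3 - <<'E'
from plan import *
from scipy.optimize import least_squares
K,d,M=load('wrist2'); s,p,m,y=pose()
L=np.array([[15.75,15.75,0],[15.75,-15.75,0],[-15.75,9,40],[-15.75,-9,40]])
px=np.array([[281.9,221.9],[214.4,221.9],[271.3,326],[228.8,326]])
def f(q):
    P=[p+m@np.array([(l[0]+q[0]),(l[1]+q[1]),-(l[2]+q[2])])/1000 for l in L]
    return (proj('wrist2',P)-px).ravel()
r=least_squares(f,[0,0,-4]); print(r.x,r.fun.round(1))
E
```

```text
[ 1.22136533  0.34599362 -2.83792022] [-1.8 -0.8  3.6 -0.7 -0.7  0.6 -0.8  0.7]
```

Call:
send_rows --translation '[[0.821, -0.401, -0.02], [0.843, -0.351, -0.02], [0.863, -0.299, -0.02], [0.879, -0.247, -0.02], [0.893, -0.193, -0.02]]' --rotation '[[0, 0, -0.69], [0, 0, -0.69], [0, 0, -0.69], [0, 0, -0.69], [0, 0, -0.69]]' --grip '[25, 25, 25, 25, 25]'

```text
time: 4.78
eef_pos: [0.5329, -0.1146, 0.0949]
tcp_rot: [0.812, 0.583, -0.001, -0.002]
contact_force: [0.1, -0.6, -1.3]
opening: 0.365
```

Call:
send_rows --translation '[[0.9, -0.14, -0.02], [0.9, -0.08, -0.02], [0, 0, 0]]' --rotation '[[0, 0, -0.69], [0, 0, -0.69], [0, 0, 0]]' --grip '[25, 25, 25]'

```text
time: 5.15
eef_pos: [0.5424, -0.0606, 0.0962]
tcp_rot: [0.776, 0.631, -0.001, -0.002]
contact_force: [-0.5, -0.1, -1.2]
opening: 0.361
```

```bash
python3 - <<'E'
from plan import *
im,*_=cam('wrist','w3'); plan(.5627,.0458,.1,2,4)
print(proj('w3',[[.5627,.0458,.0585],[.5627,.0458,.0425],[.5627,.0458,.021]]))
cv2.imwrite('pics/w3c.png',cv2.resize(im[60:340,60:440],None,fx=2.1,fy=2.1,interpolation=cv2.INTER_CUBIC))
E
```

```text
pos [ 0.5426 -0.0616  0.0965] yaw -11.79 tilt 0.17 t 5.2 F [ 0.81 -1.03 -1.41] M [0.026 0.002 0.008] op 31.04 q [-0.3   0.16  1.99 -0.    0.99 -0.09]
 trans [[0.911, -0.019, -0.029], [0.91, 0.036, -0.029], [0.906, 0.091, -0.029], [0.899, 0.145, -0.029]] rotz -0.689 tiltfix [-0.034  0.001  0.   ]
[[245.73565482  36.83441303]
 [246.11559585  41.6253175 ]
 [246.535542    46.92746497]]
```

View pics/w3c.png

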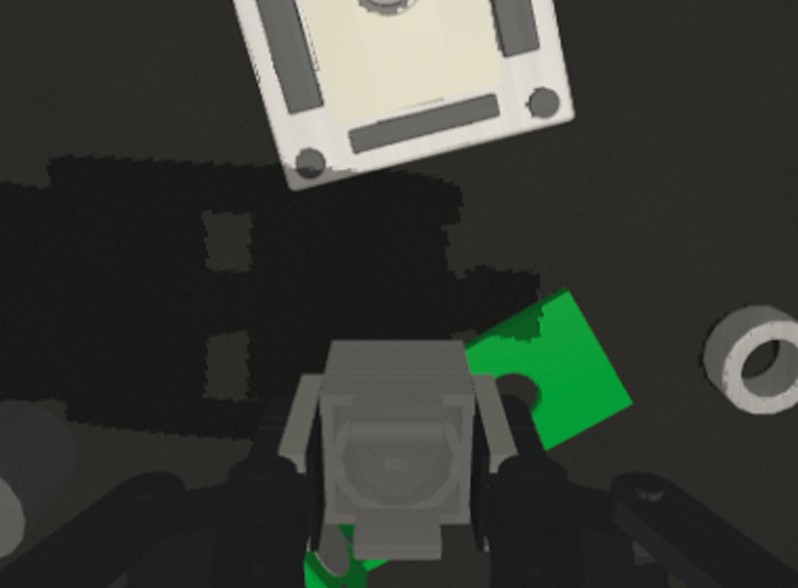

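Call:
send_rows --translation '[[0.91, -0.02, 0], [0.91, 0.04, 0], [0, 0, 0], [0, 0, 0]]' --rotation '[[0, 0, -0.69], [0, 0, -0.69], [0, 0, 0], [0, 0, 0]]' --grip '[25, 25, 25, 25]'

```text
time: 5.7
eef_pos: [0.5534, -0.0097, 0.0975]
tcp_rot: [0.737, 0.675, -0.001, -0.0]
contact_force: [-0.1, -1.1, -1.3]
opening: 0.36
```

```bash
python3 - <<'E'
from plan import *
im,*_=cam('wrist','w4'); plan(.5627,.0458,.1,2,2)
print(proj('w4',[[.5627,.0458,.0585],[.5627,.0458,.0425],[.5627,.0458,.021]]))
cv2.imwrite('pics/w4c.png',cv2.resize(im[0:256,86:406],None,fx=2.5,fy=2.34375,interpolation=cv2.INTER_CUBIC))
E
```

```text
pos [ 0.5535 -0.0098  0.0977] yaw -5.05 tilt 0.05 t 5.75 F [ 0.73  0.6  -1.36] M [-0.002 -0.031 -0.026] op 30.94 q [-0.2   0.17  1.98 -0.    0.99 -0.11]
 trans [[0.937, 0.071, -0.038], [0.931, 0.128, -0.038]] rotz -0.705 tiltfix [-0.008  0.004  0.   ]
[[256.37237192 134.84060681]
 [255.83066365 131.59650259]
 [255.22369812 127.9639536 ]]
```

View pics/w4c.png

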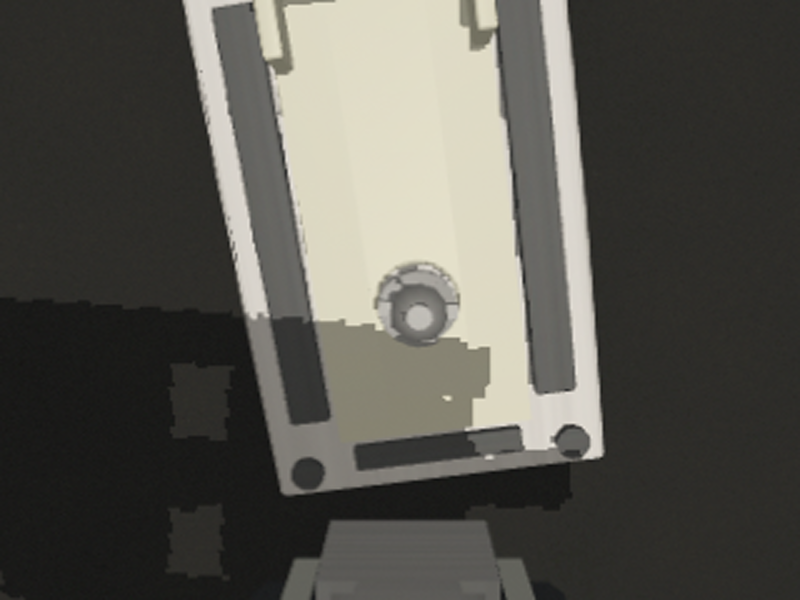

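```bash
python3 - <<'E'
from plan import *
def c(p): return [[86+(x+.5)/2.5-.5,(y+.5)/2.34375-.5] for x,y in p]
st=toplane('w4',c([(420,317)]),.0585)[0]
e=toplane('w4',c([(283,493),(604,457)]),.015); ang=np.degrees(np.arctan2(*(e[1]-e[0])[1::-1]))
# left & right plate edges
l=toplane('w4',c([(187,0),(283,493),(568,0),(604,457)]),.015)
print(st,e.round(4),ang,[np.degrees(np.arctan2(*(l[i]-l[i+1])[1::-1])) for i in(0,2)])
a=np.radians(2); ty=np.array([np.cos(a),np.sin(a),0]); tx=np.array([-np.sin(a),np.cos(a),0])
t=st-.0012*tx-.0004*ty; print(t); plan(t[0],t[1],.095,2,2)
E
```

```text
[0.56116332 0.045862   0.0585    ] [[ 0.5145 -0.013   0.015 ]
 [ 0.6131 -0.0092  0.015 ]] 2.2130694599786924 [np.float64(92.44145566108924), np.float64(92.60037688451453)]
[0.56080545 0.04464877 0.0585    ]
pos [ 0.5535 -0.0098  0.0977] yaw -5.05 tilt 0.05 t 5.75 F [ 0.73  0.6  -1.36] M [-0.002 -0.031 -0.026] op 30.94 q [-0.2   0.17  1.98 -0.    0.99 -0.11]
 trans [[0.915, 0.041, 0.045], [0.911, 0.097, 0.045]] rotz -0.705 tiltfix [-0.008  0.004  0.   ]
```

Call:
send_rows --translation '[[0.915, 0.045, 0.2], [0.92, 0.105, 0.2], [0, 0, 0.4], [0, 0, 0.3], [0, 0, 0]]' --rotation '[[0, 0, -0.73], [0, 0, -0.73], [0, 0, 0], [0, 0, 0], [0, 0, 0]]' --grip '[25, 25, 25, 25, 25]' --squeeze 20

```text
time: 6.38
eef_pos: [0.5603, 0.0451, 0.0638]
tcp_rot: [0.693, 0.721, -0.001, -0.001]
contact_force: [-0.2, 0.4, -1.4]
opening: 0.364
```

```bash
python3 - <<'E'
from plan import *
plan(.5609,.0449,.053,2.3,1)
for n in ('scene','side'): cam(n,n+'5')
o=[]
for n in ('scene5','side5'):
    u=proj(n,[[.561,.046,.06]])[0].astype(int); b=cv2.imread(f'pics/{n}.png')[u[1]-30:u[1]+30,u[0]-30:u[0]+30]; print(u); o.append(cv2.resize(b,(400,400),interpolation=cv2.INTER_CUBIC))
cv2.imwrite('pics/g5.png',np.hstack(o))
E
```

```text
pos [0.5603 0.0451 0.0638] yaw 2.25 tilt 0.16 t 6.375 F [-0.17  0.38 -1.37] M [-0.024  0.    -0.038] op 31.12 q [-0.1   0.24  1.97 -0.    0.94 -0.14]
 trans [[-0.006, 0.019, 0.359]] rotz -0.01 tiltfix [-0.031 -0.001  0.   ]
[298 207]
[231 170]
```

View pics/g5.png

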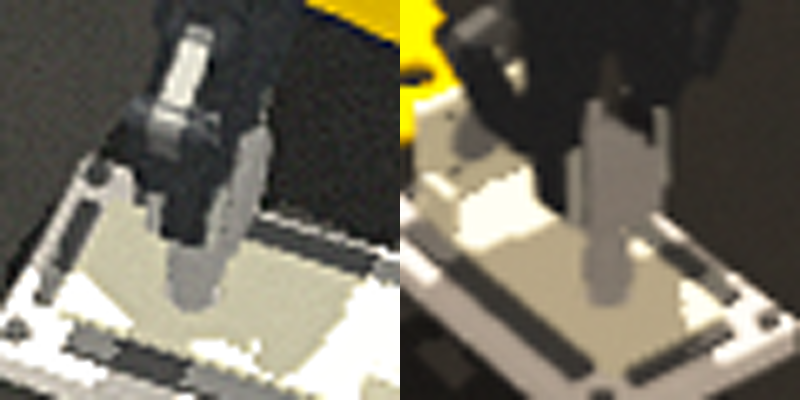

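Both views show the nut just over the stud tip, but the finger hides part of the outline. I'll lower it gently by feel.

Call:
send_rows --translation '[[0, 0.015, 0.2], [0, 0, 0.1], [0, 0, 0.1], [0, 0, 0]]' --rotation '[[0, 0, 0], [0, 0, 0], [0, 0, 0], [0, 0, 0]]' --grip '[25, 25, 25, 25]'

```text
time: 6.98
eef_pos: [0.5615, 0.0461, 0.0528]
tcp_rot: [0.692, 0.721, -0.0, -0.0]
contact_force: [0.5, 0.6, -2.3]
opening: 0.364
```

Call:
send_rows --translation '[[0, 0, 0.07], [0, 0, 0]]' --rotation '[[0, 0, 0], [0, 0, 0]]' --grip '[25, 25]'

```text
time: 7.22
eef_pos: [0.5617, 0.0461, 0.0509]
tcp_rot: [0.692, 0.721, -0.0, -0.0]
contact_force: [0.7, -0.4, -1.5]
opening: 0.362
```

Call:
send_rows --translation '[[0, 0, 0.07], [0, 0, 0]]' --rotation '[[0, 0, 0], [0, 0, 0]]' --grip '[25, 25]'

```text
time: 7.48
eef_pos: [0.5616, 0.0461, 0.0487]
tcp_rot: [0.692, 0.721, -0.0, -0.0]
contact_force: [-0.2, 0.7, -0.8]
opening: 0.365
```

Call:
send_rows --translation '[[-0.02, -0.01, 0.07], [0, 0, 0]]' --rotation '[[0, 0, 0], [0, 0, 0]]' --grip '[25, 25]'

```text
time: 7.72
eef_pos: [0.5613, 0.0454, 0.0466]
tcp_rot: [0.692, 0.721, -0.0, -0.0]
contact_force: [0.1, -0.1, -0.9]
opening: 0.36
```

Call:
send_rows --translation '[[0, 0, 0.07], [0, 0, 0]]' --rotation '[[0, 0, 0], [0, 0, 0]]' --grip '[25, 25]'

```text
time: 7.98
eef_pos: [0.5613, 0.0454, 0.0445]
tcp_rot: [0.692, 0.721, -0.0, -0.0]
contact_force: [0.1, 1.0, -1.6]
opening: 0.363
```

Call:
send_rows --translation '[[0, 0, 0.07], [0, 0, 0]]' --rotation '[[0, 0, 0], [0, 0, 0]]' --grip '[25, 25]'

```text
time: 8.22
eef_pos: [0.5613, 0.0455, 0.0424]
tcp_rot: [0.692, 0.721, -0.0, -0.0]
contact_force: [0.1, -0.0, -1.3]
opening: 0.363
```

Call:
send_rows --translation '[[0, 0, 0.07], [0, 0, 0]]' --rotation '[[0, 0, 0], [0, 0, 0]]' --grip '[25, 25]'

```text
time: 8.48
eef_pos: [0.5613, 0.0454, 0.0403]
tcp_rot: [0.692, 0.721, -0.0, -0.0]
contact_force: [-0.4, -0.2, -1.1]
opening: 0.359
```

Call:
send_rows --translation '[[0, 0, 0.07], [0, 0, 0]]' --rotation '[[0, 0, 0], [0, 0, 0]]' --grip '[25, 25]'

```text
time: 8.72
eef_pos: [0.5613, 0.0454, 0.0382]
tcp_rot: [0.692, 0.721, -0.0, -0.0]
contact_force: [-0.7, 0.3, -1.1]
opening: 0.362
```

Call:
send_rows --translation '[[0, 0, 0.04], [0, 0, 0]]' --rotation '[[0, 0, 0], [0, 0, 0]]' --grip '[25, 25]'

```text
time: 8.98
eef_pos: [0.5614, 0.0455, 0.0371]
tcp_rot: [0.692, 0.721, -0.0, -0.0]
contact_force: [-0.5, -0.2, -1.9]
opening: 0.363
```

```bash
python3 - <<'E'
from plan import *
plan(.561,.0455,.035,2.3,1)
E
```

```text
pos [0.5614 0.0455 0.0371] yaw 2.35 tilt 0.01 t 8.975 F [-0.46 -0.16 -1.89] M [-0.002  0.008 -0.014] op 30.99 q [-0.1   0.29  1.97  0.    0.88 -0.14]
 trans [[0.002, -0.013, 0.071]] rotz 0.01 tiltfix [-0.003 -0.     0.   ]
```

Call:
send_rows --translation '[[0, 0, 0.04], [0, 0, 0]]' --rotation '[[0, 0, 0], [0, 0, 0]]' --grip '[25, 25]'

```text
time: 9.22
eef_pos: [0.5614, 0.0454, 0.0359]
tcp_rot: [0.692, 0.721, -0.0, -0.0]
contact_force: [-0.7, 0.3, -1.1]
opening: 0.361
```

Call:
send_rows --translation '[[0, 0, 0.03], [0, 0, 0]]' --rotation '[[0, 0, 0], [0, 0, 0]]' --grip '[25, 25]'

```text
time: 9.48
eef_pos: [0.5614, 0.0454, 0.035]
tcp_rot: [0.692, 0.721, -0.0, -0.0]
contact_force: [0.2, -1.2, -0.9]
opening: 0.37
```

Call:
send_rows --translation '[[0, 0, 0.03], [0, 0, 0]]' --rotation '[[0, 0, 0], [0, 0, 0]]' --grip '[25, 25]'

```text
time: 9.72
eef_pos: [0.5616, 0.0454, 0.0344]
tcp_rot: [0.692, 0.721, 0.0, 0.0]
contact_force: [0.2, -0.6, -0.5]
opening: 0.357
```

Call:
send_rows --translation '[[0, 0, 0.02], [0, 0, 0]]' --rotation '[[0, 0, 0], [0, 0, 0]]' --grip '[25, 25]'

```text
time: 9.98
eef_pos: [0.5617, 0.0454, 0.0342]
tcp_rot: [0.692, 0.721, 0.0, 0.0]
contact_force: [-2.2, 0.1, 3.1]
opening: 0.363
```

Call:
send_rows --translation '[[0, 0, 0.02], [0, 0, 0]]' --rotation '[[0, 0, 0], [0, 0, 0]]' --grip '[25, 25]'

```text
time: 10.22
eef_pos: [0.5618, 0.0454, 0.034]
tcp_rot: [0.692, 0.721, -0.0, 0.0]
contact_force: [-2.4, -0.3, 6.7]
opening: 0.365
```

Call:
send_rows --translation '[[0, 0, -0.03], [0, 0, 0], [0, 0, 0], [0, 0, 0], [0, 0, 0]]' --rotation '[[0, 0, 0], [0, 0, 0], [0, 0, 0], [0, 0, 0], [0, 0, 0]]' --grip '[32.5, 32.5, 32.5, 32.5, 32.5]'

```text
time: 10.85
eef_pos: [0.5614, 0.0454, 0.0338]
tcp_rot: [0.692, 0.721, -0.0, -0.0]
contact_force: [-0.1, -0.0, 0.1]
opening: 0.377
```

```bash
python3 - <<'E'
from plan import *
im,*_=cam('wrist','w6'); plan(.561,.0455,.035,2.3,1)
L=np.array([[15.75,15.75,0],[15.75,-15.75,0],[-15.75,9,40],[-15.75,-9,40]])
s,p,m,y=pose()
for q in ((1,.4,-4),(1,.4,-10)): print(proj('w6',[p+m@np.array([l[0]+q[0],l[1]+q[1],-(l[2]+q[2])])/1000 for l in L]).round(1).tolist())
cv2.imwrite('pics/w6c.png',cv2.resize(im[140:380,130:370],(600,600),interpolation=cv2.INTER_CUBIC))
E
```

```text
pos [0.5614 0.0455 0.0338] yaw 2.35 tilt 0.01 t 10.9 F [-0.67  0.18 -0.47] M [ 0.037 -0.019 -0.003] op 32.45 q [-0.1   0.29  1.97  0.    0.88 -0.14]
 trans [[0.002, -0.014, -0.039]] rotz 0.01 tiltfix [-0.001 -0.001  0.   ]
[[280.4, 222.0], [218.1, 222.0], [270.6, 328.0], [227.8, 327.9]]
[[279.3, 217.5], [219.2, 217.5], [269.7, 318.4], [228.7, 318.4]]
```

View pics/w6c.png

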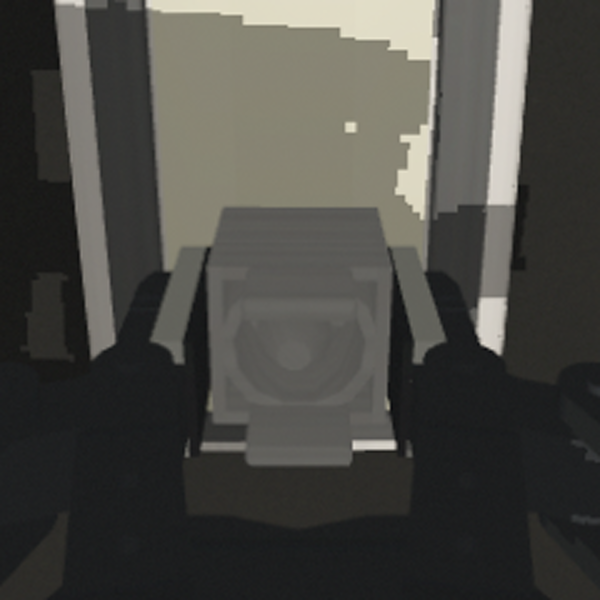

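The nut sits level on the threads, its far ear's top edge at about full-frame row 326 and the stud tip visible in the bore. Now I turn backward and watch for the drop by template shift.

```bash
cat > drop.py <<'E'
from plan import *
t=cv2.imread('pics/w6.png')[212:332,208:292]
im,*_=cam('wrist','wl')
best=max((cv2.minMaxLoc(cv2.matchTemplate(im[180:360,190:310],cv2.resize(t,None,fx=f,fy=f),cv2.TM_CCOEFF_NORMED))[1::2]+(f,) for f in(1,.98,.96,.94)),key=lambda r:r[0])
v,l,f=best; print('score',round(v,3),'scale',f,'ear bottom row',180+l[1]+114*f,'col',190+l[0]+42*f)
plan(.5614,.0455,.0338,2.3,1)
E
python3 drop.py
```

```text
score 0.999 scale 1 ear bottom row 326 col 250
pos [0.5614 0.0454 0.0339] yaw 2.35 tilt 0.0 t 10.95 F [-0.37 -0.61 -0.05] M [-0.037 -0.066  0.047] op 32.85 q [-0.1   0.29  1.97 -0.    0.88 -0.14]
 trans [[0.003, -0.001, 0.002]] rotz 0.01 tiltfix [-0.001 -0.     0.   ]
```

Call:
send_rows --translation '[[0, 0, 0], [0, 0, 0]]' --rotation '[[0, 0, -1], [0, 0, -1]]' --grip '[32.5, 32.5]'

```text
time: 11.2
eef_pos: [0.5617, 0.0454, 0.0341]
tcp_rot: [0.626, 0.78, 0.0, 0.0]
contact_force: [0.5, 0.2, 0.3]
opening: 0.375
```

```bash
python3 drop.py
```

```text
score 0.743 scale 1 ear bottom row 327 col 250
pos [0.5617 0.0454 0.0341] yaw 12.61 tilt 0.02 t 11.25 F [ 1.1  -0.28  0.71] M [ 0.029 -0.013  0.013] op 32.42 q [-0.1   0.29  1.97  0.    0.88 -0.32]
 trans [[0.005, -0.008, 0.01]] rotz 2.063 tiltfix [ 0.005  0.001 -0.   ]
```

Call:
send_rows --translation '[[0, 0, 0], [0, 0, 0]]' --rotation '[[0, 0, -1], [0, 0, 0]]' --grip '[32.5, 32.5]'

```text
time: 11.5
eef_pos: [0.5617, 0.0454, 0.0341]
tcp_rot: [0.593, 0.805, 0.0, 0.0]
contact_force: [0.8, -0.3, 1.0]
opening: 0.377
```

```bash
python3 drop.py
```

```text
score 0.692 scale 1 ear bottom row 326 col 250
pos [0.5617 0.0454 0.0341] yaw 17.22 tilt 0.03 t 11.55 F [ 1.13 -0.65  0.23] M [ 0.018 -0.075 -0.048] op 32.24 q [-0.1   0.29  1.97  0.    0.88 -0.4 ]
 trans [[0.005, -0.009, 0.009]] rotz 2.985 tiltfix [ 0.007  0.002 -0.   ]
```

Call:
send_rows --translation '[[0, 0, 0], [0, 0, 0]]' --rotation '[[0, 0, -1], [0, 0, 0]]' --grip '[32.5, 32.5]'

```text
time: 11.8
eef_pos: [0.5618, 0.0455, 0.0341]
tcp_rot: [0.558, 0.83, 0.0, 0.0]
contact_force: [0.2, -0.2, 0.8]
opening: 0.381
```

```bash
python3 drop.py
```

```text
score 0.725 scale 1 ear bottom row 324 col 250
pos [0.5618 0.0455 0.0341] yaw 22.2 tilt 0.05 t 11.85 F [0.3  0.33 1.2 ] M [ 0.099 -0.085 -0.006] op 32.38 q [-0.1   0.29  1.97  0.    0.88 -0.49]
 trans [[0.005, -0.012, 0.01]] rotz 3.981 tiltfix [ 0.009  0.002 -0.   ]
```

Call:
send_rows --translation '[[0, 0, 0], [0, 0, 0]]' --rotation '[[0, 0, -1], [0, 0, 0]]' --grip '[32.5, 32.5]'

```text
time: 12.1
eef_pos: [0.5619, 0.0455, 0.0342]
tcp_rot: [0.521, 0.854, 0.0, 0.0]
contact_force: [0.8, 0.2, 0.5]
opening: 0.382
```

```bash
python3 drop.py; cp pics/wl.png pics/w7.png; python3 - <<'E'
import cv2
im=cv2.imread('pics/w7.png'); cv2.imwrite('pics/w7c.png',cv2.resize(im[140:380,130:370],(600,600),interpolation=cv2.INTER_CUBIC))
E
```

```text
score 0.679 scale 1 ear bottom row 326 col 250
pos [0.5619 0.0455 0.0342] yaw 27.19 tilt 0.06 t 12.15 F [1.17 1.28 0.89] M [ 0.141 -0.193 -0.03 ] op 33.18 q [-0.1   0.29  1.97  0.    0.88 -0.57]
 trans [[0.008, -0.015, 0.013]] rotz 4.978 tiltfix [ 0.011  0.004 -0.   ]
```

View pics/w7c.png

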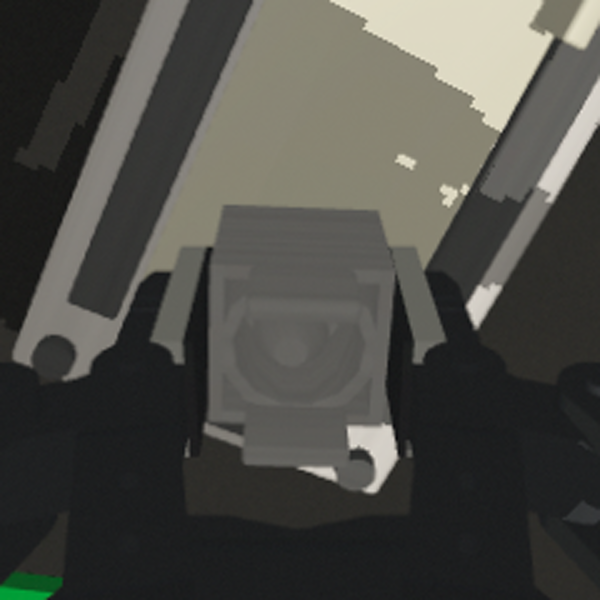

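The nut follows the jaws with about 2° of lag, and its ear bottom is still at about row 326, so there has been no drop. I'll use a template without background and continue.

```bash
sed -i "s/^t=.*/t=cv2.imread('pics\/w7.png')[228:322,228:272]/; s/fx=f,fy=f/fx=f,fy=f,interpolation=cv2.INTER_AREA/; s/print('score.*/print('score',round(v,3),'scale',f,'row',round(180+l[1]+47*f,1),'(275) col',190+l[0]+22*f)/" drop.py; python3 drop.py|head -1
```

```text
score 0.994 scale 1 row 275 (275) col 250
```

Call:
send_rows --translation '[[0, 0, 0], [0, 0, 0]]' --rotation '[[0, 0, -1], [0, 0, 0]]' --grip '[32.5, 32.5]'

```text
time: 12.45
eef_pos: [0.5616, 0.0454, 0.0339]
tcp_rot: [0.483, 0.876, 0.0, 0.0]
contact_force: [1.9, 0.1, 0.4]
opening: 0.38
```

```bash
python3 drop.py
```

```text
score 0.781 scale 0.94 row 277.2 (275) col 252.68
pos [0.5616 0.0454 0.0339] yaw 32.21 tilt 0.03 t 12.5 F [2.13 0.58 0.26] M [ 0.096 -0.211 -0.039] op 32.55 q [-0.1   0.29  1.97  0.    0.88 -0.66]
 trans [[0.006, -0.006, 0.004]] rotz 5.983 tiltfix [ 0.005  0.003 -0.   ]
```

Call:
send_rows --translation '[[0, 0, 0], [0, 0, 0]]' --rotation '[[0, 0, -1], [0, 0, 0]]' --grip '[32.5, 32.5]'

```text
time: 12.75
eef_pos: [0.5612, 0.0454, 0.0337]
tcp_rot: [0.445, 0.896, -0.0, -0.0]
contact_force: [1.7, 0.4, 0.1]
opening: 0.386
```

```bash
python3 drop.py
```

```text
score 0.778 scale 0.94 row 282.2 (275) col 252.68
pos [0.5612 0.0454 0.0337] yaw 37.2 tilt 0.04 t 12.8 F [ 1.19  0.53 -0.21] M [ 0.012 -0.146 -0.01 ] op 32.76 q [-0.1   0.29  1.97 -0.    0.88 -0.75]
 trans [[0.0, 0.008, -0.003]] rotz 6.98 tiltfix [-0.006 -0.004  0.   ]
```

```bash
python3 - <<'E'
import cv2,numpy as np
f=lambda n: cv2.resize(cv2.imread(f'pics/{n}.png')[190:350,170:330],(400,400),interpolation=cv2.INTER_CUBIC)
cv2.imwrite('pics/m8.png',np.clip(np.hstack([f('w7'),f('wl')]).astype(float)*1.6,0,255))
E
```

```text
[ WARN:0@0.111] global loadsave.cpp:1063 imwrite_ Unsupported depth image for selected encoder is fallbacked to CV_8U.
```

View pics/m8.png

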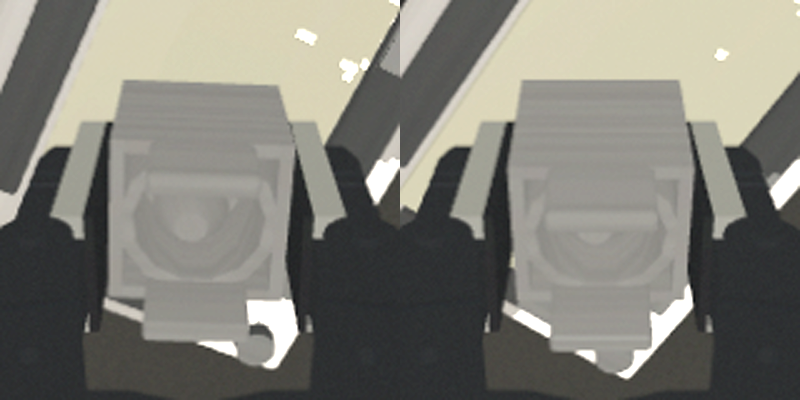

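The nut has tilted: one lug seems to have dropped off while the other still hangs, since the near ear moved from y≈180 to y≈215 with the bottom edge unchanged. I'll loosen the jaws so it can settle.

Call:
send_rows --translation '[[0, 0, 0], [0, 0, 0], [0, 0, 0]]' --rotation '[[0, 0, 0], [0, 0, 0], [0, 0, 0]]' --grip '[37, 37, 37]'

```text
time: 13.18
eef_pos: [0.5613, 0.0454, 0.0338]
tcp_rot: [0.444, 0.896, -0.0, -0.0]
contact_force: [0.4, 0.8, -0.3]
opening: 0.433
```

```bash
cp pics/wl.png pics/w8.png; python3 drop.py; python3 - <<'E'
import cv2,numpy as np
a=cv2.imread('pics/w8.png').astype(float);b=cv2.imread('pics/wl.png').astype(float)
d=np.abs(a-b).mean(2); print('diff nut interior',d[225:322,230:270].mean().round(2),'bg',d[150:210,220:280].mean().round(2))
g=cv2.cvtColor(b.astype(np.uint8),cv2.COLOR_BGR2GRAY)
for n,x in(('w7',None),('w8',None),('wl',None)):
    g=cv2.imread(f'pics/{n}.png',0).astype(int); print(n,g[216:336,249:252].mean(1).astype(int)[::2].tolist())
E
```

```text
score 0.767 scale 0.98 row 281.1 (275) col 251.56
pos [0.5613 0.0454 0.0338] yaw 37.33 tilt 0.02 t 13.225 F [-0.56  0.59 -0.01] M [-0.054 -0.026  0.022] op 36.92 q [-0.1   0.29  1.97 -0.    0.88 -0.75]
 trans [[-0.0, 0.004, 0.001]] rotz 7.007 tiltfix [-0.004 -0.003  0.   ]
diff nut interior 0.58 bg 0.54
w7 [130, 130, 130, 125, 90, 87, 88, 89, 89, 89, 91, 89, 89, 88, 90, 88, 89, 89, 90, 90, 90, 87, 96, 100, 100, 95, 93, 93, 94, 94, 96, 99, 99, 99, 98, 90, 89, 90, 90, 91, 89, 86, 89, 95, 88, 87, 89, 88, 90, 90, 90, 91, 97, 95, 99, 119, 51, 45, 43, 43]
w8 [132, 132, 132, 93, 94, 92, 91, 94, 94, 95, 93, 92, 92, 95, 92, 94, 91, 92, 94, 92, 91, 92, 92, 93, 94, 93, 94, 93, 90, 95, 102, 101, 97, 95, 99, 99, 92, 95, 94, 93, 93, 90, 91, 93, 93, 92, 90, 92, 92, 92, 94, 94, 95, 94, 101, 98, 99, 95, 92, 92]
wl [132, 132, 132, 93, 94, 92, 90, 93, 93, 95, 92, 93, 92, 95, 92, 95, 91, 91, 93, 93, 91, 92, 92, 93, 94, 94, 94, 93, 91, 94, 102, 101, 98, 95, 100, 97, 92, 95, 93, 94, 93, 91, 90, 94, 94, 92, 91, 92, 92, 92, 95, 93, 94, 93, 102, 99, 99, 95, 92, 92]
```

```bash
cat > pfit.py <<'E'
from plan import *
from scipy.optimize import least_squares
h=15.75
L=np.array([[h,-h,0],[h,h,0],[h,-h,28],[h,h,28],[-h,-9,40],[-h,9,40],[h-4,-9,40],[h-4,9,40]])
def pf(name,pts,x0=170,y0=190,f=2.5):
    px=(np.array(pts,float)+.5)/f-.5+[x0,y0]; c=eyes_H@np.eye(4)
    K,d,M=load('w6')
    def mod(q):
        P=R.from_rotvec(q[3:]).apply(L*[1,1,1])+q[:3]        # frame: x tool x, y tool y, z up
        T=np.c_[P[:,0],P[:,1],-P[:,2]]/1000
        W=np.linalg.inv(eyes_H); return cv2.projectPoints(T,cv2.Rodrigues(W[:3,:3])[0],W[:3,3],K,d)[0].reshape(-1,2)
    r=least_squares(lambda q:(mod(q)-px).ravel(),[1,0,-4,0,0,0],loss='soft_l1',x_scale=[1,1,1,.05,.05,.05])
    print(name,'xyz mm',r.x[:3].round(1),'rot deg',np.degrees(r.x[3:]).round(1)); print(r.fun.round(1).reshape(-1,2).tolist())
eyes_H=np.array(eyes.read_camera('wrist')['hand_eye'])
E
python3 - <<'E'
from pfit import *
pf('w7',[(122,80),(279,87),(107,142),(295,148),(143,338),(248,342),(147,195),(267,195)])
pf('w8',[(122,80),(280,80),(109,168),(293,167),(151,349),(251,349),(147,226),(257,226)])
E
```

```text
w7 xyz mm [-0.8  0.3 -5.6] rot deg [-1.2  2.4  2.9]
[[0.5, 0.2], [-1.1, -0.2], [1.8, -1.6], [-0.0, -1.2], [-0.1, 0.6], [0.3, 0.2], [0.2, 0.0], [-2.4, 1.6]]
w8 xyz mm [ 0.5  1.3 -6.9] rot deg [-0.1 -7.4  0.1]
[[0.5, 0.3], [-0.7, 0.3], [0.2, -1.9], [0.1, -1.5], [-0.3, -0.2], [0.4, -0.2], [-0.6, 1.0], [0.3, 1.0]]
```

The fit gives a tilt of about 7° with the -x side lower, so one lug is off and the other is still hooked. I'll turn a few degrees more with loose jaws.

```bash
cat > prof.py <<'E'
from plan import *
im,*_=cam('wrist','wl'); g=cv2.cvtColor(im,cv2.COLOR_BGR2GRAY).astype(int); print(g[216:340,249:252].mean(1).astype(int)[::2].tolist()); plan(.5614,.0455,.0338,2.3,1)
E
```

Call:
send_rows --translation '[[0, 0, 0], [0, 0, 0], [0, 0, 0]]' --rotation '[[0, 0, 0], [0, 0, -0.6], [0, 0, 0]]' --grip '[32.5, 32.5, 32.5]'

```text
time: 13.65
eef_pos: [0.5617, 0.0454, 0.034]
tcp_rot: [0.42, 0.907, 0.0, 0.0]
contact_force: [0.2, -0.7, -0.6]
opening: 0.38
```

```bash
python3 prof.py
```

```text
[133, 133, 130, 93, 93, 91, 91, 95, 93, 96, 93, 93, 94, 93, 94, 94, 92, 94, 94, 93, 93, 93, 93, 95, 94, 95, 94, 94, 91, 99, 103, 101, 96, 99, 100, 93, 94, 95, 95, 95, 93, 91, 92, 96, 91, 93, 92, 93, 93, 95, 95, 95, 94, 95, 106, 97, 99, 95, 94, 94, 92, 110]
pos [0.5617 0.0454 0.034 ] yaw 40.29 tilt 0.03 t 13.7 F [ 0.26 -0.48 -0.14] M [ 0.055 -0.102 -0.049] op 32.16 q [-0.1   0.29  1.97  0.    0.88 -0.8 ]
 trans [[0.008, -0.005, 0.007]] rotz 7.599 tiltfix [ 0.004  0.003 -0.   ]
```

Call:
send_rows --translation '[[0, 0, 0], [0, 0, 0]]' --rotation '[[0, 0, -0.5], [0, 0, 0]]' --grip '[32.5, 33]'

```text
time: 13.95
eef_pos: [0.5615, 0.0454, 0.034]
tcp_rot: [0.4, 0.916, 0.0, 0.0]
contact_force: [1.0, 0.0, -0.2]
opening: 0.387
```

```bash
python3 prof.py
```

```text
[133, 133, 132, 94, 94, 93, 91, 95, 94, 96, 93, 93, 94, 95, 94, 95, 92, 94, 95, 93, 94, 93, 93, 95, 95, 96, 95, 95, 92, 97, 103, 102, 98, 96, 101, 94, 95, 96, 94, 97, 94, 91, 93, 96, 91, 93, 92, 94, 93, 95, 96, 96, 95, 94, 107, 98, 100, 92, 95, 95, 108, 198]
pos [0.5615 0.0455 0.034 ] yaw 42.78 tilt 0.0 t 14.0 F [1.11 0.01 0.83] M [ 0.045 -0.082  0.001] op 32.89 q [-0.1   0.29  1.97  0.    0.88 -0.85]
 trans [[0.003, -0.002, 0.006]] rotz 8.096 tiltfix [ 0.001 -0.     0.   ]
```

Call:
send_rows --translation '[[0, 0, 0], [0, 0, 0]]' --rotation '[[0, 0, -0.5], [0, 0, 0]]' --grip '[32.5, 32.5]'

```text
time: 14.25
eef_pos: [0.5616, 0.0456, 0.034]
tcp_rot: [0.38, 0.925, 0.0, 0.0]
contact_force: [0.3, 1.1, -0.6]
opening: 0.379
```

```bash
python3 prof.py
```

```text
[134, 134, 132, 94, 94, 92, 91, 95, 95, 96, 93, 93, 95, 95, 95, 95, 92, 94, 95, 93, 92, 93, 93, 95, 96, 96, 95, 95, 92, 97, 105, 103, 98, 97, 101, 95, 95, 95, 95, 96, 94, 91, 93, 97, 92, 94, 92, 94, 94, 95, 96, 96, 95, 95, 107, 97, 101, 202, 205, 199, 121, 48]
pos [0.5616 0.0456 0.034 ] yaw 45.27 tilt 0.02 t 14.3 F [1.17 1.01 0.13] M [ 0.153 -0.11  -0.054] op 32.29 q [-0.1   0.29  1.97  0.    0.88 -0.89]
 trans [[0.003, -0.006, 0.007]] rotz 8.594 tiltfix [ 0.004  0.001 -0.   ]
```

Call:
send_rows --translation '[[0, 0, 0], [0, 0, 0]]' --rotation '[[0, 0, -0.5], [0, 0, 0]]' --grip '[32.5, 33]'

```text
time: 14.55
eef_pos: [0.5611, 0.0454, 0.0337]
tcp_rot: [0.36, 0.933, -0.0, -0.0]
contact_force: [1.4, 0.4, -1.1]
opening: 0.386
```

```bash
python3 prof.py
```

```text
[134, 130, 93, 91, 92, 92, 93, 92, 94, 92, 93, 92, 93, 92, 92, 93, 94, 93, 93, 92, 101, 104, 102, 98, 95, 96, 96, 97, 97, 98, 101, 102, 102, 102, 102, 103, 94, 91, 90, 94, 91, 91, 91, 92, 94, 94, 94, 93, 100, 99, 101, 100, 210, 212, 211, 210, 210, 208, 194, 85, 46, 45]
pos [0.5612 0.0454 0.0338] yaw 47.78 tilt 0.04 t 14.6 F [-0.21  0.17 -0.07] M [0.011 0.047 0.   ] op 33.18 q [-0.1   0.29  1.97 -0.    0.88 -0.93]
 trans [[-0.002, 0.008, -0.001]] rotz 9.096 tiltfix [-0.007 -0.005  0.   ]
```

The profile changed abruptly: the ear edges moved as a level drop would predict. I'll confirm with a picture.

```bash
cp pics/wl.png pics/w9.png; python3 - <<'E'
import cv2,numpy as np
f=lambda n: cv2.resize(cv2.imread(f'pics/{n}.png')[190:350,170:330],(400,400),interpolation=cv2.INTER_CUBIC)
s=cv2.resize(cv2.imread('pics/w9.png')[200:340,200:300],(400,560),interpolation=cv2.INTER_CUBIC)
from h import *
im,*_=cam('scene','s9'); u=proj('s9',[[.561,.046,.04]])[0].astype(int); b=cv2.resize(im[u[1]-35:u[1]+35,u[0]-25:u[0]+25],(400,560),interpolation=cv2.INTER_CUBIC)
cv2.imwrite('pics/m9.png',np.clip(np.hstack([s,b])*1.4,0,255).astype(np.uint8))
E
```

```text
(no output)
```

View pics/m9.png

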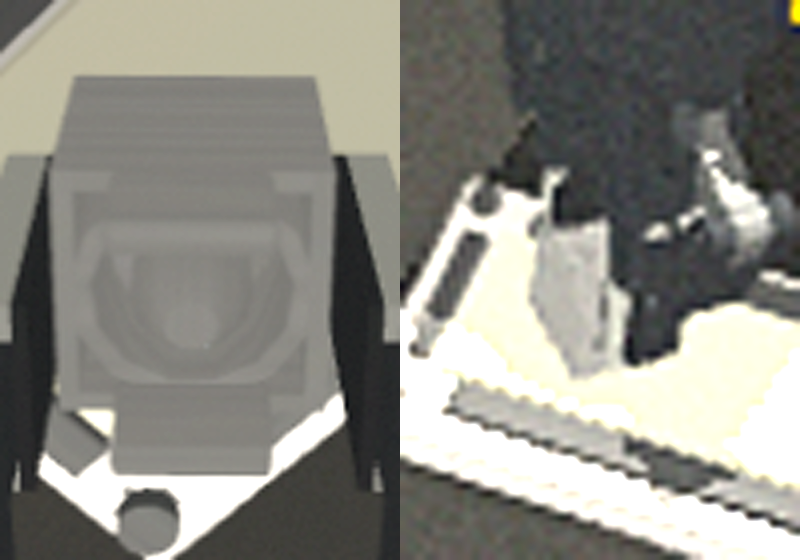

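```bash
python3 - <<'E'
from pfit import *
pf('w9',[(72,77),(316,77),(50,170),(334,168),(111,472),(272,472),(108,222),(284,222)],200,200,4)
E
```

```text
w9 xyz mm [-0.4  0.2 -8.4] rot deg [-0.5  5.8  0.5]
[[0.3, 0.4], [-0.7, 0.7], [0.1, -4.6], [1.0, -3.7], [-0.7, -0.5], [1.3, -0.4], [-0.7, 2.1], [-0.1, 2.3]]
```

The nut has dropped squarely onto the thread: its underside is about 24 mm above the bench, the ears are level and the stud is centred in the bore. Next I lower the loose fingers and run it forward (clockwise).

```bash
cat > tq.py <<'E'
from plan import *
M=[];F=[]
for i in range(6):
    im=eyes.read_camera('wrist')['image']; s=ctrl.get_state(); M.append(s['wrist_torque']); F.append(s['contact_force'])
cv2.imwrite('pics/wl.png',im)
g=cv2.cvtColor(im,cv2.COLOR_BGR2GRAY).astype(int)
print('Mmean',np.mean(M,0).round(3),'Fmean',np.mean(F,0).round(2)); plan(.5614,.0455,.0265,2.3,1)
E
```

Call:
send_rows --translation '[[0, 0, 0.08], [0, 0, 0.08], [0, 0, 0.08], [0, 0, 0]]' --rotation '[[0, 0, 0], [0, 0, 0], [0, 0, 0], [0, 0, 0]]' --grip '[34, 34, 33, 32.5]'

```text
time: 15.2
eef_pos: [0.5612, 0.0454, 0.0263]
tcp_rot: [0.36, 0.933, -0.0, -0.0]
contact_force: [-0.2, -1.1, -0.9]
opening: 0.382
```

```bash
python3 tq.py
```

```text
Mmean [-0.054  0.064  0.005] Fmean [-0.55 -0.56 -0.86]
pos [0.5614 0.0454 0.0267] yaw 47.85 tilt 0.02 t 15.5 F [-0.02 -0.33 -1.08] M [-0.109  0.03  -0.002] op 32.55 q [-0.1   0.3   1.97 -0.    0.86 -0.93]
 trans [[0.001, 0.004, 0.006]] rotz 9.11 tiltfix [-0.003 -0.002  0.   ]
```

Call:
send_rows --translation '[[0, 0, 0], [0, 0, 0], [0, 0, 0], [0, 0, 0]]' --rotation '[[0, 0, 1], [0, 0, 1], [0, 0, 1], [0, 0, 1]]' --grip '[32.5, 32.5, 32.5, 32.5]'

```text
time: 16.0
eef_pos: [0.5618, 0.0455, 0.0269]
tcp_rot: [0.517, 0.856, 0.0, 0.0]
contact_force: [-0.2, 0.4, -0.3]
opening: 0.377
```

```bash
python3 tq.py
```

```text
Mmean [ 0.005 -0.005  0.002] Fmean [ 0.17 -0.04  0.15]
pos [0.5617 0.0454 0.0269] yaw 27.91 tilt 0.03 t 16.3 F [0.19 0.44 0.42] M [-0.017 -0.069 -0.012] op 32.33 q [-0.1   0.3   1.97  0.    0.86 -0.59]
 trans [[0.006, -0.007, 0.012]] rotz 5.122 tiltfix [ 0.005  0.003 -0.   ]
```

Call:
send_rows --translation '[[0, 0, 0], [0, 0, 0], [0, 0, 0], [0, 0, 0]]' --rotation '[[0, 0, 1], [0, 0, 1], [0, 0, 1], [0, 0, 1]]' --grip '[32.5, 32.5, 32.5, 32.5]'

```text
time: 16.8
eef_pos: [0.5615, 0.0455, 0.0267]
tcp_rot: [0.658, 0.753, -0.0, -0.0]
contact_force: [-0.3, 0.5, -0.3]
opening: 0.377
```

```bash
python3 tq.py; cp pics/wl.png pics/r1.png
```

```text
Mmean [0.009 0.017 0.01 ] Fmean [ 0.14 -0.1   0.1 ]
pos [0.5615 0.0454 0.0267] yaw 7.92 tilt 0.0 t 17.1 F [-0.07  1.18 -0.58] M [0.007 0.042 0.061] op 32.58 q [-0.1   0.3   1.97 -0.    0.86 -0.24]
 trans [[0.002, -0.003, 0.008]] rotz 1.124 tiltfix [ 0.  0. -0.]
```

Call:
send_rows --translation '[[0, 0, 0], [0, 0, 0], [0, 0, 0], [0, 0, 0]]' --rotation '[[0, 0, 1], [0, 0, 1], [0, 0, 1], [0, 0, 1]]' --grip '[32.5, 32.5, 32.5, 32.5]'

```text
time: 17.6
eef_pos: [0.5615, 0.0454, 0.0267]
tcp_rot: [0.779, 0.628, -0.0, -0.0]
contact_force: [0.2, -1.4, -0.0]
opening: 0.38
```

```bash
python3 tq.py; python3 - <<'E'
import cv2
for n in('w9','r1','wl'):
    g=cv2.imread(f'pics/{n}.png',0).astype(int); print(n,g[216:340,249:252].mean(1).astype(int)[::2].tolist())
E
```

```text
Mmean [-0.008  0.015  0.   ] Fmean [-0.03 -0.32 -0.12]
pos [0.5615 0.0455 0.0267] yaw -12.07 tilt 0.0 t 17.9 F [-0.5  -0.68 -0.37] M [-0.003 -0.003  0.019] op 32.62 q [-0.1   0.3   1.97 -0.    0.86  0.11]
 trans [[0.001, -0.003, 0.008]] rotz -2.875 tiltfix [-0.  0.  0.]
w9 [134, 130, 93, 90, 92, 92, 92, 91, 93, 91, 92, 91, 93, 92, 91, 92, 93, 93, 92, 91, 100, 103, 101, 98, 94, 95, 96, 97, 97, 98, 101, 102, 102, 102, 101, 102, 93, 90, 90, 94, 90, 91, 91, 92, 93, 93, 93, 92, 99, 99, 101, 99, 209, 211, 211, 210, 209, 208, 193, 85, 45, 44]
r1 [129, 129, 129, 117, 89, 86, 88, 89, 88, 88, 89, 87, 88, 87, 88, 87, 88, 87, 89, 90, 89, 86, 94, 99, 99, 94, 92, 88, 89, 90, 90, 91, 92, 93, 93, 95, 97, 98, 97, 97, 96, 85, 89, 93, 87, 86, 87, 87, 89, 89, 89, 90, 96, 94, 98, 102, 92, 43, 43, 42, 43, 42]
wl [129, 130, 129, 106, 88, 86, 89, 90, 88, 86, 91, 88, 87, 88, 88, 87, 88, 88, 90, 90, 89, 87, 95, 100, 99, 95, 90, 88, 89, 90, 91, 92, 92, 92, 93, 95, 97, 98, 98, 97, 97, 88, 91, 86, 87, 88, 88, 89, 89, 90, 89, 94, 96, 96, 99, 74, 127, 89, 43, 42, 43, 43]
```

Call:
send_rows --translation '[[0, 0, 0], [0, 0, 0], [0, 0, 0], [0, 0, 0]]' --rotation '[[0, 0, 1], [0, 0, 1], [0, 0, 1], [0, 0, 1]]' --grip '[32.5, 32.5, 32.5, 32.5]'

```text
time: 18.4
eef_pos: [0.5615, 0.0454, 0.0267]
tcp_rot: [0.876, 0.483, -0.0, -0.0]
contact_force: [-0.1, -0.2, 0.1]
opening: 0.381
```

```bash
python3 tq.py
```

```text
Mmean [0.01  0.016 0.006] Fmean [-0.17 -0.13  0.11]
pos [0.5615 0.0454 0.0267] yaw -32.08 tilt 0.0 t 18.7 F [-0.13 -0.03 -0.02] M [ 0.018  0.02  -0.021] op 32.33 q [-0.1   0.3   1.97 -0.    0.86  0.46]
 trans [[0.001, -0.004, 0.008]] rotz -6.876 tiltfix [-0.  0.  0.]
```

Call:
send_rows --translation '[[0, 0, 0], [0, 0, 0], [0, 0, 0]]' --rotation '[[0, 0, 1], [0, 0, 1], [0, 0, 1]]' --grip '[32.5, 32.5, 32.5]'

```text
time: 19.08
eef_pos: [0.5614, 0.0454, 0.0267]
tcp_rot: [0.931, 0.364, -0.0, -0.0]
contact_force: [-0.3, -0.4, -0.0]
opening: 0.381
```

```bash
python3 tq.py; python3 - <<'E'
import cv2
for n in('wl',):
    g=cv2.imread(f'pics/{n}.png',0).astype(int); print(n,g[216:340,249:252].mean(1).astype(int)[::2].tolist())
E
```

```text
Mmean [ 0.003  0.012 -0.008] Fmean [-0.43  0.14  0.02]
pos [0.5615 0.0455 0.0268] yaw -47.07 tilt 0.01 t 19.375 F [-0.21  0.41  0.08] M [ 0.031  0.019 -0.029] op 32.61 q [-0.1   0.3   1.97  0.    0.86  0.72]
 trans [[-0.003, -0.005, 0.01]] rotz -9.875 tiltfix [ 0.001 -0.002  0.   ]
wl [135, 135, 133, 94, 92, 91, 95, 95, 92, 92, 94, 94, 92, 93, 94, 93, 93, 93, 95, 95, 94, 91, 99, 104, 104, 99, 96, 93, 92, 94, 95, 97, 97, 98, 98, 99, 102, 103, 102, 102, 102, 100, 98, 92, 91, 92, 93, 95, 95, 94, 95, 101, 98, 102, 100, 126, 128, 130, 131, 130, 129, 95]
```

Running down freely. Now 5° steps with a torque check on each.

Call:
send_rows --translation '[[0, 0, 0], [0, 0, 0]]' --rotation '[[0, 0, 1], [0, 0, 1]]' --grip '[32.5, 32.5]'

```text
time: 19.62
eef_pos: [0.5615, 0.0454, 0.0267]
tcp_rot: [0.959, 0.282, -0.0, 0.0]
contact_force: [-0.4, -0.8, -0.5]
opening: 0.384
```

```bash
python3 tq.py|head -2
```

```text
Mmean [-0.021 -0.006  0.023] Fmean [0.2  0.54 0.18]
pos [0.5615 0.0454 0.0268] yaw -57.08 tilt 0.01 t 19.925 F [ 0.69  0.42 -0.19] M [-0.012 -0.004  0.054] op 32.66 q [-0.1   0.3   1.97  0.    0.86  0.9 ]
```

Call:
send_rows --translation '[[0, 0, 0], [0, 0, 0]]' --rotation '[[0, 0, 1], [0, 0, 0]]' --grip '[32.5, 32.5]'

```text
time: 20.18
eef_pos: [0.5615, 0.0454, 0.0268]
tcp_rot: [0.97, 0.241, 0.0, 0.0]
contact_force: [-0.2, -0.3, 0.6]
opening: 0.378
```

```bash
python3 tq.py|head -2
```

```text
Mmean [0.003 0.002 0.016] Fmean [ 0.07 -0.04  0.04]
pos [0.5615 0.0454 0.0267] yaw -62.11 tilt 0.0 t 20.475 F [ 0.54  1.27 -0.45] M [0.001 0.027 0.021] op 32.37 q [-0.1   0.3   1.97  0.    0.86  0.98]
```

Call:
send_rows --translation '[[0, 0, 0], [0, 0, 0]]' --rotation '[[0, 0, 1], [0, 0, 0]]' --grip '[32.5, 32.5]'

```text
time: 20.72
eef_pos: [0.5615, 0.0454, 0.0268]
tcp_rot: [0.98, 0.199, 0.0, 0.0]
contact_force: [-0.5, 0.3, 0.5]
opening: 0.379
```

```bash
python3 tq.py|head -2
```

```text
Mmean [-0.002 -0.023 -0.014] Fmean [-0.16 -0.21 -0.24]
pos [0.5615 0.0454 0.0267] yaw -67.12 tilt 0.0 t 21.025 F [-1.01 -0.17 -0.72] M [-0.008  0.009  0.042] op 32.59 q [-0.1   0.3   1.97  0.    0.86  1.07]
```

Call:
send_rows --translation '[[0, 0, 0], [0, 0, 0]]' --rotation '[[0, 0, 1], [0, 0, 0]]' --grip '[32.5, 32.5]'

```text
time: 21.28
eef_pos: [0.5615, 0.0454, 0.0267]
tcp_rot: [0.988, 0.156, -0.0, 0.0]
contact_force: [-0.2, 0.5, -0.6]
opening: 0.383
```

```bash
sed -i 's/range(6)/range(5)/' tq.py; python3 tq.py|head -2
```

```text
Mmean [-0.015 -0.003  0.002] Fmean [ 0.37 -0.01 -0.06]
pos [0.5615 0.0455 0.0267] yaw -72.1 tilt 0.0 t 21.525 F [ 1.06 -0.13 -0.14] M [0.015 0.015 0.009] op 32.47 q [-0.1   0.3   1.97 -0.    0.86  1.16]
```

Call:
send_rows --translation '[[0, 0, 0], [0, 0, 0]]' --rotation '[[0, 0, 1], [0, 0, 0]]' --grip '[32.5, 32.5]'

```text
time: 21.78
eef_pos: [0.5614, 0.0452, 0.0267]
tcp_rot: [0.994, 0.113, -0.0, 0.0]
contact_force: [-0.6, -0.6, -0.3]
opening: 0.378
```

```bash
python3 tq.py|head -2
```

```text
Mmean [-0.203  0.032 -0.001] Fmean [-0.44 -1.04  0.25]
pos [0.5615 0.0453 0.0267] yaw -77.1 tilt 0.02 t 22.025 F [-0.33 -1.32  0.31] M [-0.224 -0.007 -0.007] op 32.47 q [-0.1   0.3   1.97 -0.    0.86  1.25]
```

Call:
send_rows --translation '[[0, 0, 0], [0, 0, 0]]' --rotation '[[0, 0, 1], [0, 0, 0]]' --grip '[32.5, 32.5]'

```text
time: 22.28
eef_pos: [0.5616, 0.0451, 0.0267]
tcp_rot: [0.998, 0.069, 0.0, 0.0]
contact_force: [0.9, -2.2, -1.3]
opening: 0.381
```

```bash
python3 tq.py|head -2
```

```text
Mmean [-0.456 -0.031  0.021] Fmean [ 0.18 -3.11 -1.14]
pos [0.5616 0.0452 0.0267] yaw -82.1 tilt 0.03 t 22.525 F [ 0.39 -3.48 -0.54] M [-0.521 -0.024  0.055] op 32.34 q [-0.1   0.3   1.97 -0.    0.86  1.33]
```

Resistance is starting as a sideways push on one pad. I'll recentre by 0.3 mm and continue in small steps.

Call:
send_rows --translation '[[0, 0.01, 0], [0, 0, 0]]' --rotation '[[0, 0, 0], [0, 0, 0.5]]' --grip '[32.5, 32.5]'

```text
time: 22.78
eef_pos: [0.5616, 0.0451, 0.0267]
tcp_rot: [0.999, 0.047, 0.0, 0.0]
contact_force: [0.5, -2.9, -1.2]
opening: 0.382
```

```bash
python3 tq.py|head -2
```

```text
Mmean [-0.437 -0.108  0.122] Fmean [ 0.75 -2.6  -0.6 ]
pos [0.5616 0.0451 0.0267] yaw -84.61 tilt 0.02 t 23.025 F [ 0.84 -3.23 -0.51] M [-0.433 -0.11   0.107] op 32.18 q [-0.1   0.3   1.97 -0.    0.86  1.38]
```

Call:
send_rows --translation '[[0, 0, 0], [0, 0, 0]]' --rotation '[[0, 0, 0.5], [0, 0, 0]]' --grip '[32.5, 32.5]'

```text
time: 23.28
eef_pos: [0.5616, 0.045, 0.0267]
tcp_rot: [1.0, 0.025, 0.0, 0.0]
contact_force: [1.2, -3.6, -1.9]
opening: 0.379
```

```bash
python3 tq.py|head -2
```

```text
Mmean [-0.515 -0.141  0.16 ] Fmean [ 1.25 -3.   -1.47]
pos [0.5616 0.045  0.0267] yaw -87.12 tilt 0.02 t 23.525 F [ 1.61 -3.3  -1.12] M [-0.501 -0.175  0.139] op 32.77 q [-0.1   0.3   1.97 -0.    0.86  1.42]
```

Call:
send_rows --translation '[[0, 0, 0], [0, 0, 0]]' --rotation '[[0, 0, 0.35], [0, 0, 0]]' --grip '[32.5, 32.5]'

```text
time: 23.78
eef_pos: [0.5616, 0.045, 0.0268]
tcp_rot: [1.0, 0.01, 0.0, 0.0]
contact_force: [2.2, -4.3, -1.1]
opening: 0.379
```

```bash
python3 tq.py; python3 - <<'E'
import cv2
g=cv2.imread('pics/wl.png',0).astype(int); print(g[216:340,249:252].mean(1).astype(int)[::2].tolist())
E
```

```text
Mmean [-0.594 -0.23   0.192] Fmean [ 1.23 -3.75 -1.46]
pos [0.5616 0.045  0.0267] yaw -88.9 tilt 0.02 t 24.025 F [ 1.45 -3.89 -1.92] M [-0.605 -0.287  0.226] op 32.04 q [-0.1   0.3   1.97 -0.    0.86  1.45]
 trans [[-0.007, -0.016, 0.008]] rotz -18.241 tiltfix [ 0.002 -0.003  0.   ]
[138, 138, 137, 97, 95, 94, 97, 97, 95, 94, 98, 96, 96, 95, 96, 94, 95, 95, 97, 97, 96, 94, 99, 106, 106, 103, 100, 95, 96, 97, 98, 98, 99, 100, 101, 103, 106, 104, 105, 105, 105, 101, 103, 95, 94, 95, 95, 97, 97, 97, 96, 103, 102, 104, 101, 28, 28, 27, 27, 28, 28, 28]
```

Torque is about 0.19 N·m, so the nut is snug. I'll open and back away straight up.

Call:
send_rows --translation '[[0, 0, 0], [0, 0, 0], [0, 0, 0], [0, 0, 0], [0, 0, -0.5]]' --rotation '[[0, 0, 0], [0, 0, 0], [0, 0, 0], [0, 0, 0], [0, 0, 0]]' --grip '[35, 40, 50, 50, 50]'

```text
time: 24.65
eef_pos: [0.5602, 0.0453, 0.0409]
tcp_rot: [1.0, 0.01, -0.002, -0.0]
contact_force: [0.5, 0.3, 0.6]
opening: 0.585
```

Call:
send_rows --translation '[[0, 0, -1], [0, 0, -1], [0, 0, -1], [0, 0, -0.5], [0, 0, 0]]' --rotation '[[0, 0, 0], [0, 0, 0], [0, 0, 0], [0, 0, 0], [0, 0, 0]]' --grip '[50, 50, 50, 50, 50]'

```text
time: 25.28
eef_pos: [0.5624, 0.0451, 0.1484]
tcp_rot: [1.0, 0.01, 0.002, 0.0]
contact_force: [0.8, -0.1, 0.1]
opening: 0.581
```

```bash
python3 - <<'E'
from plan import *
plan(.5614,.0455,.15,-89,1)
o=[]
for n in ('scene','side','wrist'):
    im,*_=cam(n,n+'F'); u=proj(n+'F',[[.561,.046,.04]])[0].astype(int); w=60 if n=='wrist' else 25
    x,y=max(0,u[0]-w),max(0,u[1]-w); b=im[y:y+2*w,x:x+2*w]; print(n,u,x,y); o.append(cv2.resize(b,(266,266),interpolation=cv2.INTER_CUBIC))
    h=15.75; a=np.radians(4); 
cv2.imwrite('pics/final.png',np.hstack(o))
E
```

```text
pos [0.5624 0.0451 0.1484] yaw -88.9 tilt 0.19 t 25.275 F [ 0.8  -0.1   0.06] M [ 0.045 -0.006  0.019] op 49.63 q [-0.1   0.13  1.92  0.    1.09  1.45]
 trans [[-0.033, -0.015, -0.053]] rotz 0.02 tiltfix [ 0.004 -0.037  0.   ]
scene [297 213] 272 188
side [231 177] 206 152
wrist [248 191] 188 131
```

```bash
python3 - <<'E'
from h import *
for n,P in (('side',[.558,.134,.05]),('scene',[.558,.134,.05])):
    a=cv2.imread(f'pics/{n}0.png',0); b=cv2.imread(f'pics/{n}F.png',0); u=proj(n+'F',[P])[0].astype(int); w=16
    t=a[u[1]-w:u[1]+w,u[0]-w:u[0]+w]; s=b[u[1]-w-10:u[1]+w+10,u[0]-w-10:u[0]+w+10]
    _,v,_,l=cv2.minMaxLoc(cv2.matchTemplate(s,t,cv2.TM_CCOEFF_NORMED)); print(n,round(v,3),l[0]-10,l[1]-10)
print(ctrl.get_state()['contact_force'],ticket.sign_off())
E
```

```text
side 0.993 0 0
scene 0.978 0 0
the job is handed in; nothing more can be done
[-0.33573976 -0.7341414  -0.12062549] None
```

I clamped the bracket with the nut and handed the job in at about 25 s of the 72 s. No verdict was reported. The bearing force on the foot was never measured, only inferred from torque.

- **Set-on:** The nut was picked up across the flats beside its ears and lowered onto the stud with its ears along the bracket. It met the threads with about 7 N and rested with its underside about 28–30 mm above the bench.
- **Backward turn:** Part-way round, one lug dropped before the other and the nut tilted about 7°. I carried on in 2.5° steps with loose jaws until it fell level, at roughly 45° of tool turn. The underside was then about 24 mm above the bench.
- **Forward turn:** It ran down freely for about 120°. The torque then rose through 0.12 and 0.16 to about 0.19 N·m, within the snug range. I opened the jaws and backed straight up.

**Last checks:**
- The wrist image just before release puts the underside about 21 mm up, on the foot.
- The bracket wall matched its starting position with zero pixels of shift in the scene and side cameras.
- The tool force after release was about zero.

**Checks that disagreed or were missed:**
- The pose fit after the drop left poor residuals and suggested about 6° of tilt. I judged the nut level from its ear and bottom edges instead.
- A closing picture of the nut was saved, but the viewer had reached its 12-picture limit, so the nut was not looked at after release. I also did not compare the other bench items with their starting places.

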